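# Push the lens sled home and bolt it

## Robot

A 7-joint arm with a two-finger parallel gripper is mounted at the origin on a cart in front of the work surface, level with it; the furniture and walls round the work are solid. World frame = base frame: x ahead of the robot, y to its left, z up, the work surface at z = 0. Lengths are in m, angles in rad, forces in N, time in s.
With the tool pointing down it reaches from about 0.4 to 0.875 m from the base axis. Payload 19.3 kg.
Tool frame: the origin (TCP) lies at the very end of the fingers, on their centre line; the grasp point (between the pads) lies 19 mm behind it (arm.pinch_z is the distance from the TCP to the grasp point, in m); z points along the fingers, y is the line along which they close (so a half turn about z gives the same grasp; the last joint's range is limited). The gripper opens to 85 mm and grips with 20 to 120 N. Pads are 22 mm wide; open, the fingers measure 114 mm over their backs; the gripper's body (76 mm by 85 mm) begins 54 mm behind the grasp point. The pads swing forward as they close: fully open they stand 13 mm farther back than shut.
Start: joints at [1.209, 0.521, -0.036, 1.599, 0.021, 1.021, -0.113], TCP at [0.18, -0.599, 0.231] pointing down, gripper open.
Joint ranges: [-2.91, 2.91], [-0.3, 2.13], [-1.5, 1.42], [0.17, 2.43], [-1.26, 4.41], [0.16, 1.93], [-2.52, 2.52]. Speed limits (rad/s): [1.89, 1.89, 2.39, 2.39, 3.01, 3.01, 3.01].

## Interface

Orientations are given as a rotation vector (axis times angle).
In Python, from rig import arm gives the robot as it stands.
- The arm moves only by the shell command python3 -m pendant 'ROWS' [FORCE]. ROWS is JSON, a list of rows, each a list of 3 entries, a list of its own where there are three numbers: the turn, a rotation vector about the tool's x, y, z in degrees, then the shift along the tool's x, y, z in m, then the opening, from 0 (shut) to 1 (fully open). In form: [[[wx, wy, wz], [tx, ty, tz], fingers], ...]. A call has 1 to 12 rows; each row shifts and turns the commanded pose from where the row before left it, along the tool's axes as they then stand; what a row does not reach is not made up. A row lasts 1/10 s, in which the tool goes at most 50 mm and 8.59 degrees, less where a joint would pass 70% of its speed; a pose out of reach is approached as far as the arm can. A call is refused whole if a number of a shift passes 0.05 or a number of a turn 8.59, either way. A call with a gripper value outside its range is refused whole. The fingers move at their own pace and stop on an object; FORCE is the grip in N (left out, the last holds). Time passes only in rows, so rows that do not move let the fingers close. It gives the time, the measured TCP pose, the force, the opening and the grip force at its end, in the units of the state.
- arm.state(): the state, without advancing time (a new reading comes with each control period).
- arm.grab_frame(name): name is "scene" or "side" or "wrist"; returns a dict with "image" (400x640x3 uint8, blue, green, red), "depth" (400x640 float32, m along the optical axis (not along the pixel's ray), 0 where there is no reading), "fovy" (degrees; the focal length in pixels is half the picture's height over the tangent of half this angle, whatever the lens; pixels are square), "cx", "cy" (the principal point, pixels), "dist_coeffs" ([k1, k2, p1, p2, k3] as OpenCV has them; the pictures are not rectified), "world_from_camera" (4x4, takes a point from camera to world coordinates); the wrist camera has in their place "mount" (4x4, takes a point from camera to tool coordinates, whose origin is the TCP and whose axes are the flange's). Camera axes: x right, y down, z forward; pixel columns grow to the right and rows downward; lengths in m; the calibration is good to about 2 mm. A picture is of the moment at which its call begins: read the wrist's pose just before it.
- arm.job_done(): hands the job in; it is judged then, once.
Trained networks look in a picture, given as the dict that the camera call returned (one of the last four; its "shot" number tells which), for a name from the list of things; names that differ only in an ending like _2 or _b are one class to them, and where a whole thing is asked for, a point or a joint stands for the part that bears it (a point fixed in the world has none). Each returns a list of dicts, best first, with "confidence" (0 to 1); they miss things now and then, are a little off and sometimes report something else, mostly with a low value. They report only what shows in the picture. A call takes as long as a camera call.
- arm.find_in(picture, query): "rect" ([left, top, right, bottom] in pixels, round what is visible of it).
- arm.place_of(picture, query): "point" ([row, column] in pixels: a listed point, or the origin of a listed thing).
The state is a dict: "clock": time; "joints": joint angles; "qd": joint speeds; "tau": joint torques, N m; "tool_pos": TCP position; "tcp_rot": TCP orientation; "force": force on the tool from outside, world axes, zero at the start; "wrist_torque": the same for the moment, N m; "gripper_width": finger opening in m; "grasp_force": force on a finger pad.
Only numpy, scipy, OpenCV 4.12 (cv2) and the standard library are available. Lean on these libraries where they do the work, as an engineer would, in place of code of your own. Each camera call takes 0.05 s, during which the arm holds its last target. There are 200 camera calls.

## Task

Lock the lens sled for transport: with a fingertip push the sled by its blue end plate all the way against its stop, before the bolt is moved. Then press the red spring catch down with one fingertip and keep it down while the other fingertip pushes the yellow bolt lug fully home into the sled, and let go so that the catch springs up. Only push and press: leave the lens pot on the sled untouched and the other things where they are.

Things in the scene. Friction and masses are not known exactly. Their poses are not given: they have to be found in the camera images.
- base: grey fixed base plate, 200 (x) by 240 (y) by 10 mm; origin at the centre of its underside on the table. All numbers below are in this frame, heights above the table. Sled track on the +x half; catch and bolt on the -x half (robot side). Dark steel stop, 36 mm high, at y +82 to +94 mm; bolt guide 28 mm high at x 0 to +8, y +28 to +65 mm; other fixed parts under 22 mm
- sled (a joint): aluminium sled, 74 (x) by 110 (y) mm, deck 32 mm high; a black lens pot stands in a brass seat at its middle. Slides along base +y: 0 = farthest from the stop, 0.070 m = home against it. Starts 40 to 70 mm short of home; about 2 N friction, stays where left. Only at home does its 22 mm wide brass-lined socket face the 16 mm bolt
- push_plate (a point): middle of the outer (-y) face of the sled's blue upright end plate, to be pushed towards base +y; 35 mm high, base x +53 mm, base y = -100 mm + sled value. The plate is 78 mm wide (x), 6 mm thick, from 12 to 58 mm high
- catch (a joint): red spring catch, a ribbed key that moves straight down: 0 = up (locking), 0.008 m = fully down at its end stop. Spring 2.4 N at the top, 5.6 N fully down; springs up when let go. Its tooth blocks the bolt until it is more than 5 mm down, and snaps up between the bolt's three teeth if let go on the way; at the end it springs up once the bolt is within 2 mm of fully home
- key (a point): centre of the key's top face, at base x -50, y -10 mm; 36 mm high when up, 28 mm when fully down. The top is 80 mm long in x (base x -90 to -10 mm) and 30 mm wide in y (base y -25 to +5 mm), so a fingertip can slide along it while pressing
- bolt (a joint): steel bolt with a yellow lug, slides along base +x (away from the robot): 0 = open, 0.036 m = fully home, 28 mm inside the sled's socket. About 1.5 N friction, stays where left; with the catch up it has about 2 mm of play
- lug (a point): middle of the rear (-x) face of the yellow upright lug, 36 mm high, base y +50 mm, base x = -51 mm + bolt value; push it here towards +x. Lug 30 mm wide (base y +35 to +65 mm), 10 mm thick, from 12 to 52 mm high; behind it nothing is higher than 16 mm. Lug and key lie side by side, centres 60 mm apart in y, 30 mm free between them
- lens_pot: the black lens pot on the sled, 50 mm diameter, 50 mm tall (top 82 mm above the table), not to be touched; origin at its underside
- cap: loose black lens cap, 52 mm diameter, 10 mm thick, lying on the base plate at its -x -y corner, on the far side of the red key from the lug; origin at its underside
- eyeglass: loose black loupe, 34 mm diameter, 30 mm tall, on the table near its right edge, to the right of the base
- white_vial: loose vial with a white cap, 21 mm diameter, 45 mm tall, on the table near its right edge, to the right of the base
- red_vial: loose vial with a red cap, 21 mm diameter, 45 mm tall, on the table near its right edge, to the right of the base

How it is judged:
On the way, in this order (a step that is already met when the one before it is completed fails the run):
1. the sled is pushed home against its stop, the bolt still open (value of joint sled above 0.067 m and value of joint bolt below 0.005 m), for 0.2 s.
2. with the sled home, the fingers press the catch down and push the bolt on its way at the same time (value of joint sled above 0.067 m and value of joint catch above 0.004 m and value of joint bolt above 0.01 m and contact force between the fingers and catch above 0.5 N and contact force between the fingers and bolt above 0.3 N).
3. the bolt is fully home (value of joint bolt above 0.0335 m and value of joint sled above 0.067 m), for 0.1 s.
At the end, for the whole second after the job is handed in: The sled is within 3 mm of home, the bolt within 3.5 mm of fully home in its socket, the catch is up again (within 1.5 mm), and the robot touches nothing (value of joint sled above 0.067 m and value of joint bolt above 0.0325 m and value of joint catch below 0.0015 m).
It fails at once if the bolt leaves its open place before the sled is home (value of joint bolt above 0.007 m and value of joint sled below 0.066 m).
It fails at once if the catch is let up while the bolt is on its way (value of joint bolt between 0.006 and 0.031 m and value of joint catch below 0.003 m).
It fails at once if the lens pot is touched or lifted (contact force between any of the fingers, the arm and lens_pot above 1 N or z of lens_pot in the frame of base above 0.04 m).
It fails at once if a bystander is pushed away or lifted (distance of any of cap, eyeglass, white_vial, red_vial from where it was at the start of the episode above 0.02 m).
It also fails if it takes over 43 s, if anything falls off the work surface, if the arm or the gripper's body presses on something with over 40 N, if the wrist force passes 120 N, or if a joint passes its speed limit or range.

## Working session

There is one attempt and no reset: what is moved stays moved. The work goes in short steps, Python scripts to look and compute and a shell command to move; the robot and the scene stay as the last step left them, time stands still between calls to the robot, and variables do not carry over. Pictures are saved under pics/ and viewed, at most 10 in all, crops included, and the job is handed in when it is done.

```bash
mkdir -p pics; cat > h.py <<'E'
import numpy as np, cv2
from scipy.spatial.transform import Rotation as R
from rig import arm
def pose():
    s=arm.state(); T=np.eye(4); T[:3,:3]=R.from_rotvec(s['tcp_rot']).as_matrix(); T[:3,3]=s['tool_pos']; return T
def cam(name):
    T=pose(); f=arm.grab_frame(name)
    f['W']=T@np.array(f['mount']) if name=='wrist' else np.array(f['world_from_camera'])
    return f
def ray(f,px):
    h=f['image'].shape[0]; fl=h/2/np.tan(np.radians(f['fovy'])/2)
    K=np.array([[fl,0,f['cx']],[0,fl,f['cy']],[0,0,1]])
    p=cv2.undistortPoints(np.array([[[float(px[1]),float(px[0])]]]),K,np.array(f['dist_coeffs'],float))[0,0]
    return np.array([p[0],p[1],1.])
def atz(f,px,z):
    d=f['W'][:3,:3]@ray(f,px); o=f['W'][:3,3]; return o+d*(z-o[2])/d[2]
def atd(f,px):
    r,c=int(px[0]),int(px[1]); w=f['depth'][max(r-2,0):r+3,max(c-2,0):c+3]; w=w[w>0]
    return (f['W']@np.r_[ray(f,px)*np.median(w),1])[:3] if len(w) else None
E
python3 - <<'E'
from h import *
np.set_printoptions(precision=4,suppress=True)
s=arm.state(); print(s); print(pose())
for n in ['scene','side']:
    f=cam(n); cv2.imwrite(f'pics/{n}0.png',f['image'])
    print(n,f['W'][:3,3])
    for q,z in [('base',0),('push_plate',.035),('key',.036),('lug',.036),('lens_pot',.032),('cap',.01)]:
        r=arm.place_of(f,q)
        for d in r[:2]: print(q,d['confidence'],d['point'],atz(f,d['point'],z),atd(f,d['point']))
E
```

```text
{'clock': 0.0, 'joints': array([ 1.2088,  0.522 , -0.0363,  1.6   ,  0.0212,  1.021 , -0.1128]), 'qd': array([ 0.0003,  0.001 , -0.0004, -0.0008, -0.0003, -0.0002, -0.0006]), 'tau': array([  0.004 , -92.7099,   1.98  , -36.9939,   0.0177,   0.0077,
        -0.0001]), 'tool_pos': array([ 0.1797, -0.5983,  0.2307]), 'tcp_rot': array([-3.1072, -0.4566,  0.0003]), 'force': array([-0.5379, -0.5746, -0.0451]), 'wrist_torque': array([-0.0412,  0.0203, -0.0037]), 'grasp_force': 0.0, 'gripper_width': 0.08525069607896343}
[[ 0.9577  0.2877 -0.0004  0.1797]
 [ 0.2877 -0.9577  0.001  -0.5983]
 [-0.0001 -0.0011 -1.      0.2307]
 [ 0.      0.      0.      1.    ]]
scene [0.1629 0.4291 0.9318]
base 0.7 [240.4, 296.6] [ 0.5406 -0.1056  0.    ] [ 0.536  -0.0991  0.0113]
push_plate 0.74 [197.5, 298.0] [ 0.5898 -0.1868  0.035 ] [ 0.5818 -0.1754  0.0517]
key 0.89 [242.6, 312.7] [ 0.494  -0.0986  0.036 ] [ 0.494  -0.0988  0.0358]
lug 0.51 [258.7, 296.4] [ 0.5007 -0.046   0.036 ] [ 0.5    -0.045   0.0378]
lens_pot 0.81 [214.3, 279.9] [ 0.5983 -0.1263  0.032 ] [ 0.5827 -0.1064  0.0642]
cap 0.73 [222.6, 333.2] [ 0.494  -0.1852  0.01  ] [ 0.4904 -0.1786  0.02  ]
cap 0.7 [238.6, 313.3] [ 0.5082 -0.1237  0.01  ] [ 0.4983 -0.1079  0.0364]
side [ 0.4522 -0.9339  0.601 ]
base 0.75 [213.8, 304.1] [ 0.5443 -0.0965  0.    ] [ 0.5427 -0.111   0.0104]
base 0.73 [186.8, 279.3] [0.5023 0.0087 0.    ] [ 0.5014 -0.0088  0.0112]
key 0.84 [200.6, 280.0] [ 0.4972 -0.0976  0.036 ] [ 0.4972 -0.0975  0.036 ]
lug 0.67 [181.2, 278.2] [ 0.4986 -0.0261  0.036 ] [0.5007 0.0149 0.0105]
lens_pot 0.68 [207.0, 330.5] [ 0.5923 -0.1245  0.032 ] [ 0.5881 -0.1489  0.0492]
lens_pot 0.22 [323.0, 355.1] [ 0.583  -0.4219  0.032 ] [ 0.5873 -0.4047  0.0129]
cap 0.94 [242.0, 276.1] [ 0.4825 -0.1924  0.01  ] [ 0.482  -0.2041  0.0193]
cap 0.3 [206.4, 333.2] [ 0.6034 -0.0917  0.01  ] [ 0.5928 -0.1507  0.0514]
```

```bash
python3 -c "
import cv2
a=cv2.imread('pics/scene0.png')[140:320,200:420];b=cv2.imread('pics/side0.png')[120:300,200:420]
cv2.imwrite('pics/c0.png',cv2.resize(cv2.vconcat([a,b])[:, :],None,fx=1.65,fy=1.65,interpolation=cv2.INTER_CUBIC))"
```

```text
(no output)
```

View pics/c0.png

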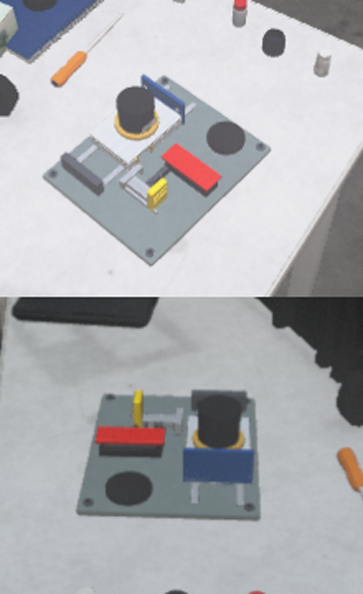

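View pics/scene0.png

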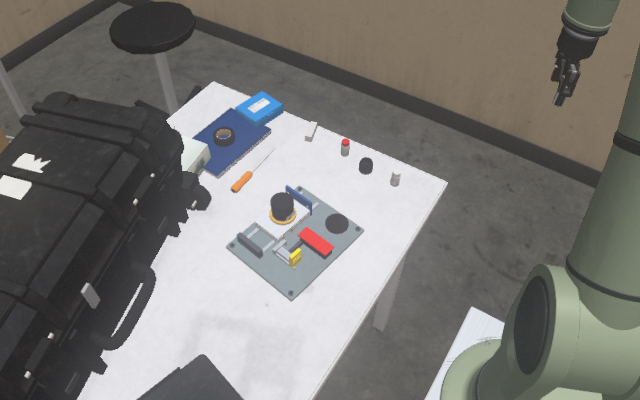

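```bash
python3 - <<'E'
from h import *
np.set_printoptions(precision=4,suppress=True)
f=cam('scene')
for c in [(226,248),(292,299.5),(364,231),(300,185.5)]: print(atz(f,c[::-1],.01))
T=pose()
print('tool shift to view', T[:3,:3].T@(np.array([.50,-.1,.25])-T[:3,3]))
E
```

```text
[0.6549 0.0003 0.01  ]
[0.4636 0.027  0.01  ]
[ 0.4239 -0.2021  0.01  ]
[ 0.6183 -0.2378  0.01  ]
tool shift to view [ 0.4501 -0.3854 -0.0187]
```

```bash
python3 -m pendant '[[[0,0,0],[0.038,-0.032,-0.002],0],[[0,0,0],[0.038,-0.032,-0.002],0],[[0,0,0],[0.038,-0.032,-0.002],0],[[0,0,0],[0.038,-0.032,-0.002],0],[[0,0,0],[0.038,-0.032,-0.002],0],[[0,0,0],[0.038,-0.032,-0.002],0],[[0,0,0],[0.038,-0.032,-0.002],0],[[0,0,0],[0.038,-0.032,-0.002],0],[[0,0,0],[0.038,-0.032,-0.002],0],[[0,0,0],[0.038,-0.032,-0.002],0],[[0,0,0],[0.038,-0.032,-0.002],0],[[0,0,0],[0.038,-0.032,-0.002],0]]'
python3 -m pendant '[[[0,0,6.5],[0,0,0],0],[[0,0,6.5],[0,0,0],0],[[0,0,6.5],[0,0,0],0],[[0,0,6.5],[0,0,0],0],[[0,0,0],[0,0,0],0],[[0,0,0],[0,0,0],0]]'
python3 - <<'E'
from h import *
np.set_printoptions(precision=4,suppress=True)
f=cam('wrist'); cv2.imwrite('pics/w1.png',f['image'])
print(pose(), f['W'])
for q,z in [('base',0),('push_plate',.035),('key',.036),('lug',.036),('lens_pot',.032),('cap',.01)]:
    for d in arm.place_of(f,q)[:2]: print(q,d['confidence'],d['point'],atz(f,d['point'],z),atd(f,d['point']))
E
```

```text
clock: 1.95
tool_pos: [0.5069, -0.0978, 0.2557]
tcp_rot: [3.108, 0.456, 0.001]
force: [0.7, -0.6, -0.3]
gripper_width: 0.0001
grasp_force: 0.0
clock: 2.55
tool_pos: [0.5061, -0.0996, 0.2554]
tcp_rot: [3.132, -0.249, 0.0]
force: [-0.3, -0.1, -0.0]
gripper_width: -0.0001
grasp_force: 0.0
[[ 0.9874 -0.158   0.0001  0.5061]
 [-0.158  -0.9874  0.     -0.0996]
 [ 0.0001 -0.     -1.      0.2553]
 [ 0.      0.      0.      1.    ]] [[-0.1578 -0.9424 -0.295   0.5821]
 [-0.9875  0.1506  0.0472 -0.1122]
 [-0.      0.2988 -0.9543  0.3977]
 [ 0.      0.      0.      1.    ]]
base 0.86 [136.6, 320.4] [ 0.5486 -0.1001  0.    ] [ 0.5494 -0.1004  0.0101]
base 0.69 [130.5, 516.1] [ 0.515 -0.374  0.   ] [ 0.519  -0.3585  0.0237]
push_plate 0.83 [95.5, 379.7] [ 0.5891 -0.1809  0.035 ] [ 0.5887 -0.1769  0.0563]
key 0.94 [181.4, 331.6] [ 0.4916 -0.1064  0.036 ] [ 0.4916 -0.1064  0.0359]
lug 0.93 [180.0, 284.3] [ 0.5034 -0.0448  0.036 ] [ 0.5068 -0.0476  0.0515]
lens_pot 0.72 [99.0, 335.9] [ 0.5934 -0.1275  0.032 ] [ 0.5919 -0.1254  0.0816]
cap 0.83 [170.2, 384.7] [ 0.4894 -0.1823  0.01  ] [ 0.4917 -0.1805  0.0197]
cap 0.74 [95.3, 380.1] [ 0.5897 -0.1862  0.01  ] [ 0.5888 -0.1772  0.0569]
```

View pics/w1.png

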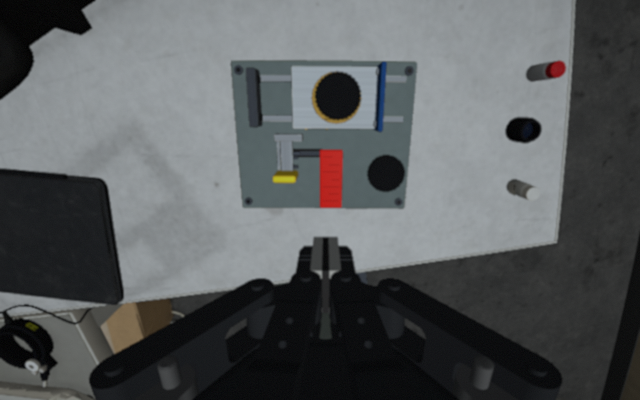

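```bash
python3 - <<'E'
from h import *
np.set_printoptions(precision=4,suppress=True)
f=cam('wrist'); im=f['image']; hsv=cv2.cvtColor(im,cv2.COLOR_BGR2HSV)
C=[atz(f,p,.01)[:2] for p in [(61,232),(62,417),(208,405),(208,243)]]
M=np.mean(C,0)
ya=np.degrees(np.arctan2(*(lambda d:(d[1],d[0]))((C[0]-C[3])+(C[1]-C[2])))); d=(C[0]-C[1])+(C[3]-C[2])
print(C,M,ya,np.degrees(np.arctan2(-d[0],d[1])),[np.linalg.norm(C[i]-C[i-1]) for i in range(4)])
def seg(lo,hi,z,zmin,box):
    m=cv2.inRange(hsv,lo,hi); P=[]
    for r,c in np.argwhere(m):
        if box[0]<r<box[1] and box[2]<c<box[3]:
            p=atd1(r,c)
            if p[2]>zmin: P.append(p)
    P=np.array(P); (ct,sz,an)=cv2.minAreaRect(P[:,:2].astype(np.float32)); print(len(P),ct,sz,an,P[:,2].mean())
def atd1(r,c): return (f['W']@np.r_[ray(f,(r,c))*f['depth'][r,c],1])[:3]
seg((0,150,100),(8,255,255),.036,.033,(140,215,300,360))
seg((20,120,100),(35,255,255),.052,.048,(150,200,260,310))
seg((105,100,60),(125,255,255),.058,.054,(50,140,360,400))
E
```

```text
[array([ 0.6613, -0.0055]), array([ 0.6223, -0.2375]), array([ 0.428 , -0.2063]), array([0.4663, 0.0286])] [ 0.5445 -0.1052] -9.524843406179565 -9.40251614679864 [np.float64(0.19799236276088727), np.float64(0.23533600652445494), np.float64(0.19676554270606095), np.float64(0.23808166259649474)]
1243 (0.5189419388771057, -0.109891876578331) (0.02848394773900509, 0.12533418834209442) 80.42539978027344 0.03741176346666068
177 (0.5367690324783325, -0.07992161810398102) (0.02542947605252266, 0.108726367354393) 41.01320266723633 0.054900052877025304
345 (0.5859411954879761, -0.1785624772310257) (0.0059908367693424225, 0.07578730583190918) 80.57779693603516 0.05743654266189324
```

```bash
python3 -m pendant '[[[0,0,0.4],[0.023,0.027,0.02],0],[[0,0,0],[0.023,0.027,0.02],0],[[0,0,0],[0.023,0.027,0.02],0],[[0,0,0],[0.023,0.028,0.02],0],[[0,0,0],[0,0,0.035],0],[[0,0,0],[0,0,0.035],0],[[0,0,0],[0,0,0.035],0],[[0,0,0],[0,0,0.035],0],[[0,0,0],[0,0,0],0],[[0,0,0],[0,0,0],0]]'
cat >> h.py <<'E'
def base():
    s=arm.state(); c=np.array([.5445,-.1052]); Y=np.radians(-9.5); d=s['tool_pos'][:2]-c
    Rm=np.array([[np.cos(Y),np.sin(Y)],[-np.sin(Y),np.cos(Y)]])
    print('base',np.round(1e3*Rm@d,1),'z',round(1e3*s['tool_pos'][2],1),'F',np.round(Rm@s['force'][:2],1),round(s['force'][2],1),'t',s['clock'],'rot',s['tcp_rot'])
E
python3 -c "
from h import *
base()"
```

```text
clock: 3.95
tool_pos: [0.5787, -0.2225, 0.0358]
tcp_rot: [-3.13, 0.265, 0.001]
force: [0.3, 0.2, -0.1]
gripper_width: 0.0001
grasp_force: 0.0
base [  53.1 -110. ] z 35.8 F [0.3 0.3] -0.1 t 3.95 rot [-3.13028201e+00  2.64857846e-01  8.20912244e-04]
```

```bash
python3 -m pendant '[[[0,0,0],[0,-0.015,0],0],[[0,0,0],[0,-0.008,0],0],[[0,0,0],[0,-0.006,0],0],[[0,0,0],[0,-0.006,0],0]]'
python3 -m pendant '[[[0,0,0],[0,-0.006,0],0],[[0,0,0],[0,-0.006,0],0],[[0,0,0],[0,-0.005,0],0],[[0,0,0],[0,-0.004,0],0],[[0,0,0],[0,0,0],0]]'
python3 -c "
from h import *
base()"
```

```text
clock: 4.35
tool_pos: [0.5852, -0.1876, 0.0363]
tcp_rot: [3.13, -0.264, 0.002]
force: [0.4, -2.6, 2.1]
gripper_width: -0.0
grasp_force: 1.4
clock: 4.85
tool_pos: [0.5881, -0.1663, 0.0352]
tcp_rot: [-3.13, 0.264, 0.0]
force: [1.1, 0.3, -0.9]
gripper_width: -0.0
grasp_force: 0.0
base [ 53.1 -53.1] z 35.2 F [1.  0.5] -0.9 t 4.85 rot [-3.12993039e+00  2.63830210e-01  4.80696408e-04]
```

```bash
python3 -m pendant '[[[0,0,0],[0,-0.003,0],0],[[0,0,0],[0,-0.003,0],0],[[0,0,0],[0,-0.002,0],0],[[0,0,0],[0,0,0],0]]'
python3 -m pendant '[[[0,0,0],[0,-0.002,0],0],[[0,0,0],[0,0,0],0]]'
python3 -c "
from h import *
base()
f=cam('scene');cv2.imwrite('pics/s2.png',cv2.resize(f['image'][160:310,210:390],None,fx=4,fy=4,interpolation=cv2.INTER_CUBIC))"
```

```text
clock: 5.25
tool_pos: [0.5893, -0.1589, 0.0352]
tcp_rot: [-3.13, 0.265, 0.001]
force: [0.0, -0.2, 0.1]
gripper_width: 0.0002
grasp_force: 0.0
clock: 5.45
tool_pos: [0.5897, -0.1571, 0.0352]
tcp_rot: [-3.13, 0.265, 0.0]
force: [-0.2, -0.3, -0.2]
gripper_width: 0.0004
grasp_force: 0.3
base [ 53.1 -43.8] z 35.2 F [-0.2 -0.4] -0.2 t 5.45 rot [-3.13026455e+00  2.64880917e-01  3.60879658e-04]
```

View pics/s2.png

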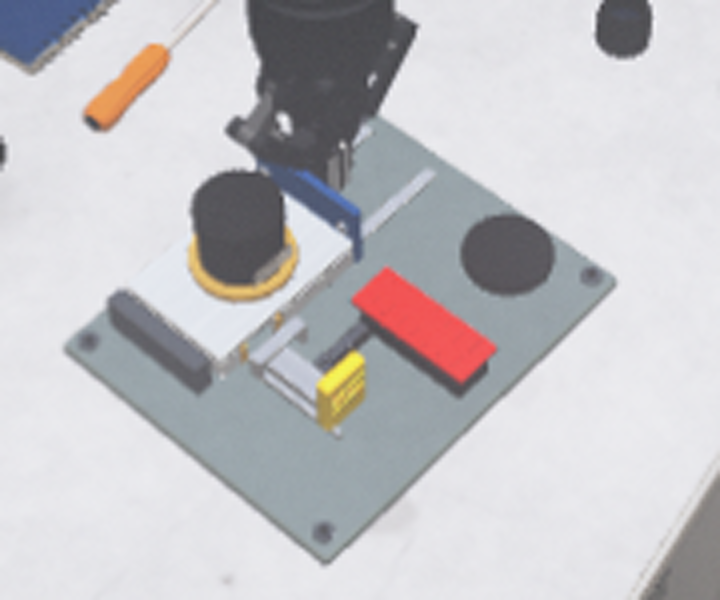

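```bash
for i in 1 2; do python3 -m pendant '[[[0,0,0],[0,-0.002,0],0],[[0,0,0],[0,0,0],0]]' | grep -E 'pos|force:'; done
```

```text
tool_pos: [0.5901, -0.1552, 0.0353]
force: [-0.1, -0.5, -0.2]
grasp_force: 0.4
tool_pos: [0.5902, -0.1547, 0.0353]
force: [-1.4, -7.6, -0.3]
grasp_force: 4.2
```

```bash
python3 -m pendant '[[[0,0,0],[0,-0.002,0],0],[[0,0,0],[0,0,0],0],[[0,0,0],[0,0,0],0]]' | grep -E 'pos|force:'
python3 -c "
from h import *
base()"
```

```text
tool_pos: [0.5901, -0.1545, 0.0354]
force: [-2.6, -16.1, -0.1]
grasp_force: 8.3
base [ 53.2 -41.1] z 35.4 F [  0.1 -16.3] -0.1 t 6.2 rot [ 3.12693524e+00 -2.68375653e-01 -3.31173233e-04]
```

```bash
python3 -m pendant '[[[0,0,0],[0,0.015,0],0],[[0,0,0],[0,0.015,0],0],[[0,0,0],[0,0,-0.04],0],[[0,0,0],[0,0,-0.04],0],[[0,0,0],[0,0,-0.04],0],[[0,0,0],[-0.03,-0.02,0],0.55],[[0,0,0],[-0.03,-0.02,0],0.55],[[0,0,0],[-0.03,-0.02,0],0.55],[[0,0,0],[-0.03,-0.02,0],0.55],[[0,0,0],[0,0,0],0.55],[[0,0,0],[0,0,0],0.55]]'
python3 - <<'E'
from h import *
base()
np.set_printoptions(precision=4,suppress=True)
f=cam('wrist'); cv2.imwrite('pics/w3.png',f['image'])
for q,z in [('key',.036),('lug',.036),('push_plate',.035)]:
    for d in arm.place_of(f,q)[:1]: print(q,d['confidence'],d['point'],atz(f,d['point'],z),atd(f,d['point']))
E
```

```text
clock: 7.3
tool_pos: [0.481, -0.0822, 0.1557]
tcp_rot: [-3.13, 0.264, -0.001]
force: [-0.2, 0.6, -0.9]
gripper_width: 0.0472
grasp_force: 0.0
base [-66.4  12.2] z 155.7 F [-0.3  0.5] -0.9 t 7.3 rot [-3.13042398e+00  2.64467856e-01 -1.40690787e-03]
key 0.88 [179.2, 344.5] [ 0.4915 -0.1033  0.036 ] [ 0.4914 -0.1033  0.0357]
lug 0.91 [178.4, 283.0] [ 0.5022 -0.0453  0.036 ] [ 0.5054 -0.0483  0.0514]
push_plate 0.88 [59.0, 371.8] [ 0.5923 -0.1423  0.035 ] [ 0.5893 -0.1383  0.0576]
```

View pics/w3.png

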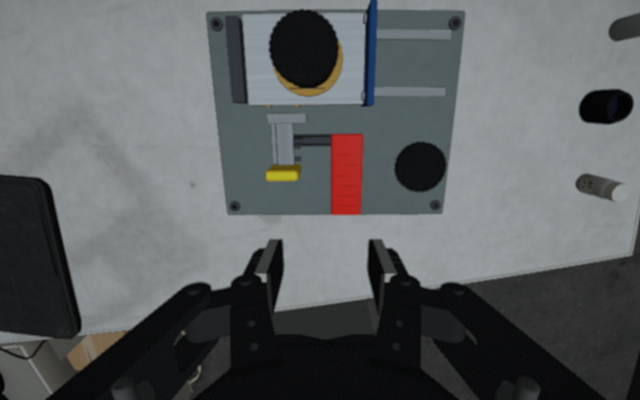

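```bash
python3 -m pendant '[[[0,0,0],[-0.002,-0.009,0],0.55],[[0,0,0],[0,0,0.04],0.55],[[0,0,0],[0,0,0.04],0.55],[[0,0,0],[0,0,0.029],0.55],[[0,0,0],[0,0,0],0.55],[[0,0,0],[0,0,0],0.55]]'
python3 - <<'E'
from h import *
base()
f=cam('side');cv2.imwrite('pics/d4.png',cv2.resize(f['image'][120:260,220:400],None,fx=4,fy=4,interpolation=cv2.INTER_CUBIC))
E
```

```text
clock: 8.1
tool_pos: [0.4805, -0.0724, 0.0467]
tcp_rot: [-3.13, 0.265, 0.001]
force: [-0.0, 0.2, 0.0]
gripper_width: 0.0467
grasp_force: 0.0
base [-68.5  21.7] z 46.7 F [-0.1  0.2] 0.0 t 8.1 rot [-3.13029402e+00  2.64817460e-01  1.19203107e-03]
```

View pics/d4.png

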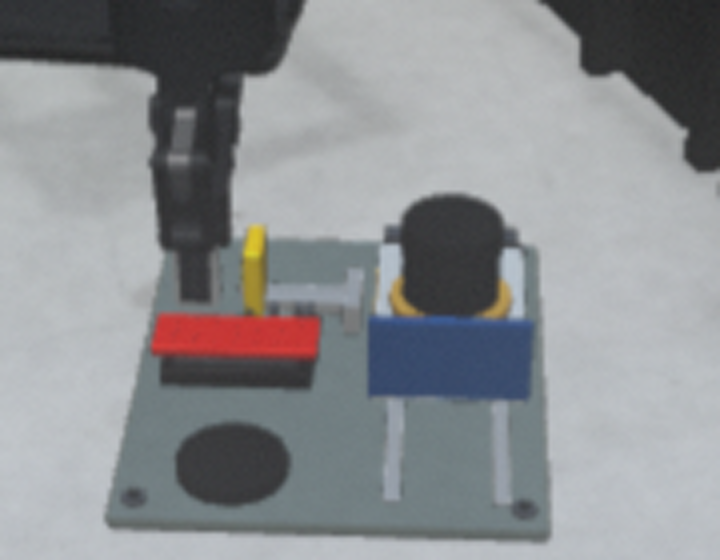

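```bash
python3 -m pendant '[[[0,0,0],[0,0,0.005],0.55],[[0,0,0],[0,0,0.004],0.55],[[0,0,0],[0,0,0],0.55]]' | grep -E 'pos|force:'
for i in 1 2 3 4; do python3 -m pendant '[[[0,0,0],[0,0,0.002],0.55],[[0,0,0],[0,0,0],0.55]]' | grep -E 'pos|^force:'; done
```

```text
tool_pos: [0.4805, -0.0728, 0.0375]
force: [0.7, -0.3, 0.5]
grasp_force: 0.0
tool_pos: [0.4804, -0.0728, 0.0353]
force: [0.7, 0.3, 0.2]
tool_pos: [0.4805, -0.0728, 0.0332]
force: [-0.8, -0.7, 2.7]
tool_pos: [0.4805, -0.0728, 0.0312]
force: [0.2, 0.4, 3.2]
tool_pos: [0.4805, -0.0728, 0.0292]
force: [0.8, -0.9, 3.8]
```

```bash
for i in 1 2 ; do python3 -m pendant '[[[0,0,0],[0,0,0.002],0.55],[[0,0,0],[0,0,0],0.55]]' | grep -E 'pos|^force:'; done;  python3 -m pendant '[[[0,0,0],[0,0,0.001],0.55],[[0,0,0],[0,0,0],0.55]]' | grep -E 'pos|^force:'
```

```text
tool_pos: [0.4804, -0.0728, 0.0272]
force: [0.1, -1.4, 4.8]
tool_pos: [0.4805, -0.0728, 0.0254]
force: [-1.5, 0.9, 10.1]
tool_pos: [0.4804, -0.0728, 0.025]
force: [-4.4, 2.6, 27.4]
```

```bash
python3 -m pendant '[[[0,0,0],[0,0,-0.001],0.55],[[0,0,0],[0.003,0,0],0.55],[[0,0,0],[0.003,0,0],0.55],[[0,0,0],[0.003,0,0],0.55],[[0,0,0],[0.003,0,0],0.55],[[0,0,0],[0,0,0],0.55]]'; python3 -c "
from h import *
base()"
```

```text
clock: 10.45
tool_pos: [0.4891, -0.0747, 0.0252]
tcp_rot: [3.13, -0.266, -0.01]
force: [-17.6, 4.0, 26.6]
gripper_width: 0.0469
grasp_force: 13.1
base [-59.7  20.9] z 25.2 F [-18.   1.] 26.6 t 10.45 rot [ 3.12971107 -0.26610493 -0.00983204]
```

```bash
python3 -m pendant '[[[0,0,0],[0,0,-0.001],0.55],[[0,0,0],[0,0,0],0.55]]';  python3 - <<'E'
from h import *
base()
f=cam('side');cv2.imwrite('pics/d5.png',cv2.resize(f['image'][120:260,220:400],None,fx=4,fy=4,interpolation=cv2.INTER_CUBIC))
E
```

```text
clock: 10.65
tool_pos: [0.4909, -0.0748, 0.0261]
tcp_rot: [3.13, -0.265, -0.004]
force: [-5.7, 0.1, 4.9]
gripper_width: 0.0466
grasp_force: 3.2
base [-57.9  21.1] z 26.1 F [-5.7 -0.9] 4.9 t 10.65 rot [ 3.13007817 -0.26541826 -0.00398948]
```

View pics/d5.png

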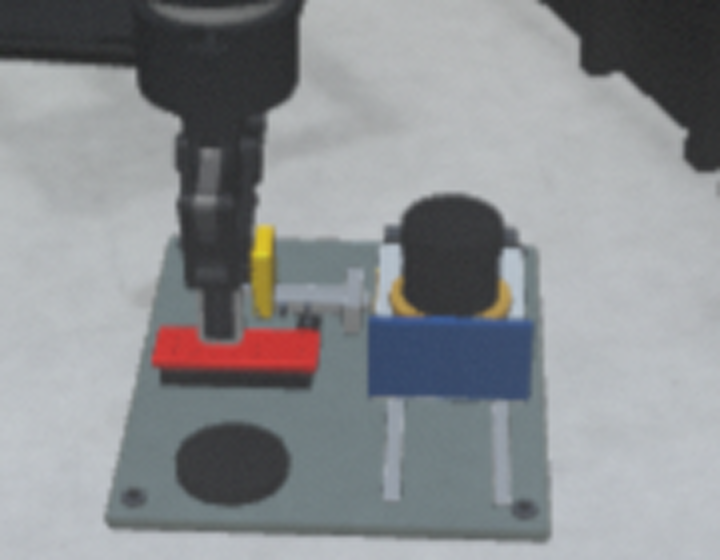

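```bash
for i in 1 2; do python3 -m pendant '[[[0,0,0],[0.003,0,0],0.55],[[0,0,0],[0.003,0,0],0.55],[[0,0,0],[0.003,0,0],0.55],[[0,0,0],[0,0,0],0.55]]' | grep -E 'pos|force:';python3 -c "
from h import *
base()"; done
```

```text
tool_pos: [0.5004, -0.0764, 0.0261]
force: [-2.3, -0.7, 5.1]
grasp_force: 2.5
base [-48.3  21.2] z 26.1 F [-2.2 -1.1] 5.1 t 11.1 rot [ 3.13021264e+00 -2.65390859e-01 -2.66476993e-03]
tool_pos: [0.5094, -0.0778, 0.0261]
force: [-2.6, 0.1, 5.6]
grasp_force: 2.6
base [-39.1  21.2] z 26.1 F [-2.6 -0.3] 5.6 t 11.5 rot [ 3.13028798e+00 -2.65271801e-01 -2.20478447e-03]
```

```bash
python3 -m pendant '[[[0,0,0],[0.003,0,0],0.55],[[0,0,0],[0.003,0,0],0.55],[[0,0,0],[0.003,0,0],0.55],[[0,0,0],[0,0,0],0.55]]' | grep -E 'pos|^force:'
for i in 1 2 3; do python3 -m pendant '[[[0,0,0],[0.002,0,0],0.55],[[0,0,0],[0,0,0],0.55]]' | grep -E 'pos|^force:';python3 -c "
from h import *
base()"; done
```

```text
tool_pos: [0.5184, -0.0793, 0.0261]
force: [-3.4, 0.0, 5.0]
tool_pos: [0.5204, -0.0797, 0.0262]
force: [-4.1, 0.4, 4.5]
base [-28.   21.2] z 26.2 F [-4.1 -0.3] 4.5 t 12.1 rot [ 3.13035450e+00 -2.65233779e-01 -1.28565453e-03]
tool_pos: [0.522, -0.08, 0.0262]
force: [-6.9, 0.7, 6.0]
base [-26.3  21.2] z 26.2 F [-6.9 -0.5] 6.0 t 12.3 rot [ 3.13032081e+00 -2.64985816e-01 -2.26859035e-03]
tool_pos: [0.5223, -0.08, 0.026]
force: [-16.5, 3.5, 14.2]
base [-26.1  21.2] z 26.0 F [-16.8   0.7] 14.2 t 12.5 rot [ 3.13028837 -0.26394377 -0.00756545]
```

```bash
python3 -m pendant '[[[0,0,0],[0.002,0,0],0.55],[[0,0,0],[0,0,0],0.55]]' | grep -E 'pos|^force:'
python3 -m pendant '[[[0,0,0],[-0.006,0,0],0.55],[[0,0,0],[-0.004,0,0],0.55],[[0,0,0],[0,0,-0.01],0.55],[[0,0,0],[0,0,-0.04],0.55],[[0,0,0],[0,0,-0.04],0.55],[[0,0,0],[-0.03,0,-0.03],0.55],[[0,0,0],[0,0,0],0.55]]'
python3 - <<'E'
from h import *
base()
np.set_printoptions(precision=4,suppress=True)
f=cam('wrist');cv2.imwrite('pics/w6.png',f['image'])
for q,z in [('key',.036),('lug',.036),('push_plate',.035)]:
    for d in arm.place_of(f,q)[:1]: print(q,d['confidence'],d['point'],atz(f,d['point'],z),atd(f,d['point']))
E
```

```text
tool_pos: [0.5225, -0.08, 0.0257]
force: [-26.8, 6.7, 21.1]
clock: 13.4
tool_pos: [0.4865, -0.074, 0.1502]
tcp_rot: [3.13, -0.265, 0.006]
force: [1.2, -0.1, -0.9]
gripper_width: 0.0467
grasp_force: 0.0
base [-62.3  21.2] z 150.2 F [1.2 0.1] -0.9 t 13.4 rot [ 3.130083   -0.26548015  0.00616939]
key 0.9 [184.4, 354.1] [ 0.4922 -0.1031  0.036 ] [ 0.4922 -0.1031  0.0359]
lug 0.86 [145.8, 289.3] [ 0.538  -0.0502  0.036 ] [ 0.5394 -0.0524  0.0514]
push_plate 0.56 [61.2, 383.8] [ 0.5941 -0.143   0.035 ] [ 0.5913 -0.1383  0.0571]
```

View pics/w6.png

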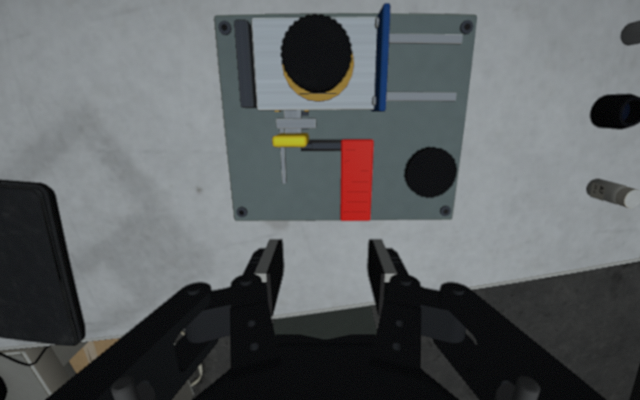

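The lug has moved 36 mm, the key top is back at 35.9 mm, the sled is at its stop and the arm is clear.

```bash
python3 -c "
from rig import arm
print(arm.job_done())"
```

```text
the job is handed in; nothing more can be done
None
```

The job is handed in: by my measurements the sled is home against its stop, the bolt moved its full 36 mm into the socket, and the catch sprang back up. It finished at about 13.5 s of the 43 s allowed; I saw no sign of contact with the lens pot or bystanders, and the hand-in returned no verdict.

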